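Close the pod caddy and show its label to the phone

TASK

Close the small oak coffee-pod caddy with the lid that fits it, lid fully home, while it stands on the counter; then pick the closed caddy up by its body and show its label to the phone camera: hold it upright in the air, label squarely facing the lens, centred on it and level with it, with the label 20 cm from the lens. Finish while still holding it there, still, lid on; leave everything else on the counter where it is.

Things in the scene. Friction and masses are not known exactly. Their poses are not given: they have to be found in the camera images.
- caddy: small square open oak box, 2 foil pods inside, 62 x 62 mm, 90 high, walls 4 (mouth 54 x 54), 0.17 to 0.33 kg, loose, upright. Origin: centre of underside, z up. +x side has a white label in a brass frame 3.5 mm proud (at the start facing away from the robot, within 35 degrees); others plain. Grip from above across its y (62 mm), pads 10 to 15 mm below the rim, clear of the lid knob.
- label (a point): centre of the caddy's label card, on the caddy's +x side 34.7 mm from its axis, 42 mm above its underside. Axes as the caddy's: x points out of the label.
- lid: small oak lid: flange 62 x 62 x 4 mm on a square plug 47 wide, 10 deep, tapered to 39 below (sides parallel to the caddy's, any of 4 ways); brass bar knob 34 long (x), 14 thick (y), 18 high. Origin: centre of plug underside; flange top at 14, knob top at 32 mm. Lies plug down, yaw within 45 degrees; left or right, big lid the other. Seated: 80 mm above the caddy origin (loose).
- phone: smartphone standing upright in an aluminium stand fixed to the counter, 74 mm wide, 208 mm high over the counter, its rear (with one round lens) facing the robot's side. Origin on the counter under the lens face; its -x direction is the way the lens looks (level), z up.
- lens (a point): centre of the lens face on the phone's rear, 175 mm above the counter, in the middle of the phone's width, straight above the phone's origin. Axes as the phone's: -x is the way the lens looks, level.
- big_caddy: bystander: larger open oak caddy, same make, 84 x 84 mm, 110 mm high. Origin at the centre of its underside.
- big_lid: bystander: the larger caddy's lid, 84 x 84 mm with a 71 mm plug and the same brass knob; does not fit the small caddy. Lies plug down on the counter. Origin at the centre of the plug's underside.
- spoon: bystander: spoon with wooden handle and steel bowl, 160 mm long, lying on the counter between the robot and the caddy.
- bell: bystander: small brass hand bell, 34 mm across, 48 mm high. Origin under its centre.
- candle: bystander: amber glass candle jar, 68 mm across, 80 mm high. Origin under its centre.
- diffuser: bystander: grey stone reed diffuser, 66 mm across, 80 mm high plus reeds to 170 mm. Origin under its centre.
- mug: bystander: white mug, 80 mm across, 85 mm high. Origin under its centre.

How it is judged:
By the outcome, as a careful person would: the job done as asked, in the order asked, and still so for the second after the job is handed in, while the arm keeps its last pose, push and grip.
It also fails if it takes over 58 s, if anything falls off the work surface, if the arm or the gripper's body presses on something with over 40 N, if the wrist force passes 120 N, or if a joint passes its speed limit or range.

ROBOT

A 7-joint arm with a two-finger parallel gripper is mounted at the origin on the work surface. World frame = base frame: x ahead of the robot, y to its left, z up, the work surface at z = 0. Lengths are in m, angles in degrees, forces in N, time in s.
With the tool pointing down it reaches from about 0.4 to 0.925 m from the base axis. Payload 5.6 kg.
Tool frame: the origin (TCP) lies at the very end of the fingers, on their centre line; the grasp point (between the pads) lies 19 mm behind it; z points along the fingers, y is the line along which they close (so a half turn about z gives the same grasp; the last joint's range is limited). The gripper opens to 85 mm and grips with 20 to 120 N. Pads are 22 mm wide; open, the fingers measure 114 mm over their backs; the gripper's body (76 mm by 85 mm) begins 54 mm behind the grasp point. The pads swing forward as they close: fully open they stand 13 mm farther back than shut.
Start: joints at [70.417, 26.786, -0.665, 91.828, 0.344, 61.387, -3.226], TCP at [0.191, -0.621, 0.231] pointing down, gripper open.
Joint ranges: [-144.91, 144.91], [-17.63, 115.5], [-89.93, 88.59], [15.96, 139.68], [-74.01, 254.01], [8.47, 105.57], [-167.45, 167.45]. Speed limits (degrees/s): [147.25, 147.25, 180, 180, 180, 180, 180].

INTERFACE

Orientations are given as a 3x3 rotation matrix whose columns are the frame's x, y, z axes.
In Python, from plant import readout, eyes, order gives the robot as it stands. The module is installed in compiled form; this text tells all that it offers.
- The arm moves only by the shell command python3 -m creep 'ROWS' [FORCE]. ROWS is JSON, a list of rows, each a list of 3 entries, a list of its own where there are three numbers: the shift along the tool's x, y, z as a fraction of full scale, then the turn, a rotation vector about the tool's x, y, z as a fraction of full scale, then the closure, from 0 (fully open) to 1 (shut). A call has 1 to 5 rows; each row shifts and turns the commanded pose from where the row before left it, along the tool's axes as they then stand; what a row does not reach is not made up. Full scale, the value 1, is 0.05 m for a shift and 8 degrees for a turn. A row lasts 1/8 s, in which the tool goes at most 62.5 mm and 10.7 degrees, less where a joint would pass 70% of its speed; a pose out of reach is approached as far as the arm can. A call with a number of a shift or a turn outside -1 to 1 is refused whole. A call with a gripper value outside its range is refused whole. The fingers move at their own pace and stop on an object; FORCE is the grip in N (left out, the last holds). Time passes only in rows, so rows that do not move let the fingers close. It gives the time, the measured TCP pose, the force, the opening and the grip force at its end, in the units of the state.
- readout.read_state(): the state, without advancing time (a new reading comes with each control period).
- eyes.snapshot(name): name is "scene" or "top" or "wrist"; returns a dict with "color" (384x512x3 uint8, red, green, blue), "range_z" (384x512 float32, m along the optical axis (not along the pixel's ray), 0 where there is no reading), "vfov" (degrees; the focal length in pixels is half the picture's height over the tangent of half this angle, whatever the lens; pixels are square), "cx", "cy" (the principal point, pixels), "pose" (4x4, takes a point from camera to world coordinates). Camera axes: x right, y up, looking along -z (the intrinsics and any distortion apply to the point x, -y, -z); pixel columns grow to the right and rows downward; lengths in m; the calibration is good to about 2 mm. A picture is of the moment at which its call begins.
- order.job_done(): hands the job in; it is judged then, once.
Trained networks look in the newest picture that a camera, given by its name, has taken for a name from the list of things; names that differ only in an ending like _2 or _b are one class to them, and where a whole thing is asked for, a point or a joint stands for the part that bears it (a point fixed in the world has none). Each returns a list of dicts, best first, with "conf" (0 to 1); they miss things now and then, are a little off and sometimes report something else, mostly with a low value. They report only what shows in the picture. A call takes as long as a camera call.
- eyes.recognise(camera, thing): "uv" ([column, row] in pixels, amid what is visible of it).
The state is a dict: "time_s": time; "joint_pos": joint angles; "joint_velocities": joint speeds; "joint_efforts": joint torques, N m; "eef_pos": TCP position; "tcp_rot": TCP orientation; "contact_force": force on the tool from outside, world axes, zero at the start; "moment": the same for the moment, N m; "finger_gap": finger opening in m; "finger_force": force on a finger pad.
Only numpy, scipy, OpenCV 4.12 (cv2) and the standard library are available. Lean on these libraries where they do the work, as an engineer would, in place of code of your own. Each camera call takes 0.05 s, during which the arm holds its last target. There are 200 camera calls.

## Working session

There is one attempt and no reset: what is moved stays moved. The work goes in short steps, Python scripts to look and compute and a shell command to move; the robot and the scene stay as the last step left them, time stands still between calls to the robot, and variables do not carry over. Pictures are saved under pics/ and viewed, at most 10 in all, crops included, and the job is handed in when it is done.

```bash
mkdir -p pics; cat > h.py <<'E'
import numpy as np, cv2
from plant import readout, eyes, order
def cloud(s):
    H,W=s['range_z'].shape; f=H/2/np.tan(np.radians(s['vfov']/2))
    u,v=np.meshgrid(np.arange(W),np.arange(H)); d=s['range_z']
    P=np.stack([(u-s['cx'])/f*d,-(v-s['cy'])/f*d,-d,np.ones_like(d)],-1)@s['pose'].T
    P=P[...,:3]; P[d<=0]=np.nan; return P
E
python3 - <<'E'
from h import *
st=readout.read_state(); print({k:np.round(v,3).tolist() for k,v in st.items()})
ims=[]
for c in ['scene','top']:
    s=eyes.snapshot(c); P=cloud(s); np.save(c+'.npy',P); np.save(c+'_c.npy',s['color'])
    print(c,[k for k in s], s['vfov'],np.round(s['pose'],3).tolist())
    im=s['color'][...,::-1].copy()
    for t in ['caddy','lid','phone','big_caddy','big_lid','spoon','bell','candle','diffuser','mug','label','lens']:
        for r in eyes.recognise(c,t)[:2]:
            u,v=np.round(r['uv']).astype(int); print(t,round(r['conf'],2),u,v,np.round(P[v,u],3))
    cv2.imwrite(f'pics/{c}0.png',im)
E
```

```text
{'time_s': 0.0, 'joint_pos': [70.417, 26.836, -0.666, 91.882, 0.342, 61.387, -3.225], 'joint_velocities': [-0.054, -0.052, 0.023, 0.034, -0.015, -0.011, -0.026], 'joint_efforts': [-0.0, -53.238, 0.021, -25.131, 0.011, 0.008, 0.0], 'eef_pos': [0.191, -0.621, 0.23], 'tcp_rot': [[0.956, 0.294, -0.001], [0.294, -0.956, 0.002], [-0.0, -0.002, -1.0]], 'contact_force': [0.014, -0.585, -0.482], 'moment': [-0.009, -0.039, 0.02], 'finger_force': 0.0, 'finger_gap': 0.085}
scene ['color', 'range_z', 'vfov', 'cx', 'cy', 'pose'] 45.240826644880755 [[-0.304, -0.526, 0.794, 1.57], [0.953, -0.164, 0.256, 0.251], [-0.005, 0.834, 0.551, 0.813], [0.0, 0.0, 0.0, 1.0]]
caddy 0.97 271 209 [ 0.583 -0.027  0.072]
lid 0.51 196 200 [ 0.534 -0.277  0.018]
phone 0.73 292 265 [0.809 0.088 0.096]
big_caddy 0.77 169 227 [ 0.757 -0.246  0.088]
big_lid 0.75 367 221 [0.509 0.229 0.035]
big_lid 0.48 304 196 [0.407 0.029 0.011]
spoon 0.74 303 194 [0.384 0.021 0.003]
spoon 0.64 369 222 [0.508 0.235 0.032]
bell 0.58 226 248 [ 0.714 -0.111  0.017]
candle 0.61 426 236 [0.561 0.382 0.059]
diffuser 0.7 430 284 [0.74  0.392 0.
[... 267 characters left out ...]
0.171, 0.985, 1.351], [0.0, 0.0, 0.0, 1.0]]
caddy 0.84 252 208 [ 0.558 -0.036  0.061]
lid 0.83 329 221 [ 0.529 -0.273  0.032]
phone 0.83 213 130 [0.787 0.09  0.094]
big_caddy 0.73 326 159 [ 0.732 -0.268  0.005]
big_caddy 0.37 392 204 [ 0.592 -0.477  0.006]
big_lid 0.9 165 228 [0.492 0.228 0.028]
big_lid 0.2 326 157 [ 0.737 -0.267  0.01 ]
spoon 0.58 227 260 [0.402 0.036 0.014]
bell 0.56 274 168 [ 0.693 -0.101  0.02 ]
candle 0.9 113 213 [0.527 0.373 0.08 ]
diffuser 0.67 112 157 [0.7   0.395 0.068]
mug 0.72 393 204 [ 0.592 -0.481  0.005]
label 0.96 255 212 [ 0.546 -0.045  0.062]
label 0.74 394 204 [ 0.593 -0.485  0.002]
lens 0.96 215 130 [0.79  0.085 0.086]
lens 0.45 112 156 [0.701 0.392 0.077]
```

```bash
python3 - <<'E'
import cv2
a=cv2.imread('pics/scene0.png');b=cv2.imread('pics/top0.png')
a=cv2.resize(a[140:330,90:470],None,fx=2,fy=2)[:300*2];b=cv2.resize(b[100:290,80:460],None,fx=2,fy=2)
import numpy as np
cv2.imwrite('pics/both.png',cv2.resize(np.vstack([a,b]),(600,600)))
E
python3 - <<'E'
from h import *
# top-height clusters from both clouds
for c in ['scene','top']:
    P=np.load(c+'.npy')
    pl=P[(np.abs(P[...,2])<.02)]
    print(c,'table z',np.nanmedian(pl[:,2]))
    for n,cx,cy,r,z0,z1 in [('caddy',.555,-.036,.08,.08,.1),('lid flange',.53,-.273,.07,.008,.02),('lid knob',.53,-.273,.07,.026,.04),('biglid fl',.495,.228,.08,.008,.02),('bigknob',.495,.228,.08,.026,.04),('phone',.8,.09,.1,.12,.23),('bigcaddy',.74,-.26,.09,.095,.12)]:
        m=(np.hypot(P[...,0]-cx,P[...,1]-cy)<r)&(P[...,2]>z0)&(P[...,2]<z1)
        q=P[m]
        if len(q)<5: print(n,len(q)); continue
        rc=cv2.minAreaRect(q[:,:2].astype(np.float32))
        print(n,len(q),np.round(rc[0],3),np.round(rc[1],3),round(rc[2],1),'z med',round(np.median(q[:,2]),3),'mean',np.round(q.mean(0),3))
E
```

```text
scene table z 0.001284817165299268
caddy 237 [ 0.553 -0.036] [0.063 0.071] 87.6 z med 0.088 mean [ 0.555 -0.037  0.087]
lid flange 158 [ 0.538 -0.284] [0.067 0.066] 72.8 z med 0.015 mean [ 0.543 -0.274  0.015]
lid knob 48 [ 0.54  -0.283] [0.014 0.037] 70.1 z med 0.032 mean [ 0.542 -0.283  0.032]
biglid fl 505 [0.479 0.234] [0.084 0.115] 81.5 z med 0.015 mean [0.496 0.233 0.015]
bigknob 50 [0.492 0.232] [0.015 0.043] 82.5 z med 0.033 mean [0.495 0.232 0.032]
phone 1115 [0.796 0.087] [0.018 0.074] 25.3 z med 0.168 mean [0.797 0.086 0.168]
bigcaddy 450 [ 0.719 -0.259] [0.091 0.084] 25.6 z med 0.106 mean [ 0.721 -0.259  0.105]
top table z 0.0003809319048102555
caddy 127 [ 0.551 -0.033] [0.062 0.063] 85.4 z med 0.09 mean [ 0.551 -0.033  0.09 ]
lid flange 331 [ 0.529 -0.273] [0.08  0.102] 46.3 z med 0.014 mean [ 0.536 -0.28   0.014]
lid knob 53 [ 0.537 -0.281] [0.014 0.033] 71.5 z med 0.032 mean [ 0.536 -0.28   0.032]
biglid fl 663 [0.487 0.217] [0.121 0.084] 81.2 z med 0.014 mean [0.489 0.235 0.014]
bigknob 50 [0.49  0.235] [0.014 0.033] 84.3 z med 0.031 mean [0.489 0.235 0.031]
phone 335 [0.79  0.087] [0.016 0.074] 21.9 z med 0.181 mean [0.788 0.087 0.175]
bigcaddy 247 [ 0.716 -0.256] [0.084 0.085] 25.8 z med 0.108 mean [ 0.716 -0.255  0.107]
```

View pics/both.png

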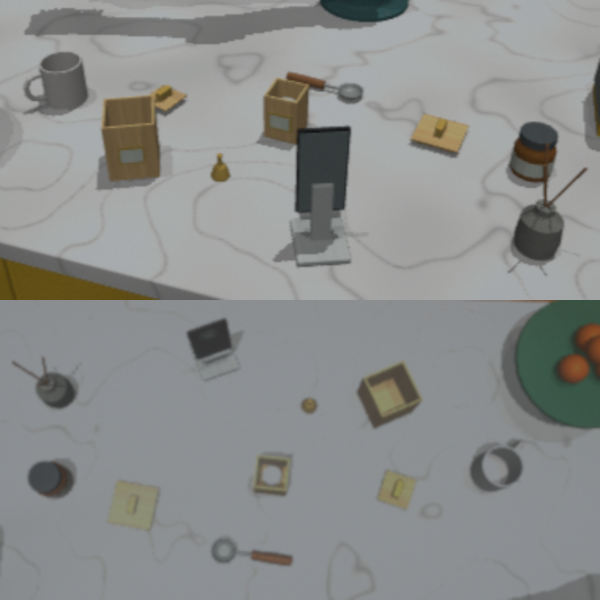

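The lower half of the picture (top view) shows the small lid at about (397,488), right of the small caddy (271,474). The big lid is on the left at (133,505), and the phone is at (212,345). The upper half shows the small caddy's label facing away from the robot. I'll move over the lid next.

```bash
cat >> h.py <<'E'
from scipy.spatial.transform import Rotation as R
import sys
def yawR(a):  # tool pointing down, tool x at world yaw a (deg)
    a=np.radians(a); x=np.array([np.cos(a),np.sin(a),0]); z=np.array([0,0,-1.]); return np.c_[x,np.cross(z,x),z]
def plan(p1,R1,step=1.0,tstep=1.0):
    st=readout.read_state(); p=np.array(st['eef_pos']); Q=np.array(st['tcp_rot'])
    rv=R.from_matrix(Q.T@R1).as_rotvec(); d=np.array(p1)-p
    n=max(1,int(np.ceil(max(np.linalg.norm(d)/.05/step, np.degrees(np.linalg.norm(rv))/8/tstep))))
    print('n',n,'pos',p.round(4),'d',d.round(4))
    dR=R.from_rotvec(rv/n).as_matrix()
    for i in range(n):
        print(np.round(Q.T@(d/n)/.05,2).tolist(),np.round(np.degrees(rv/n)/8,2).tolist()); Q=Q@dR
E
python3 -c "
from h import *
plan([.537,-.281,.2],yawR(-18.5),.95)"
```

```text
n 11 pos [ 0.1913 -0.6212  0.2313] d [ 0.3457  0.3402 -0.0313]
[0.78, -0.41, 0.06] [0.0, 0.0, 0.4]
[0.76, -0.45, 0.06] [0.0, 0.0, 0.4]
[0.73, -0.49, 0.06] [0.0, 0.0, 0.4]
[0.7, -0.53, 0.06] [0.0, 0.0, 0.4]
[0.67, -0.57, 0.06] [0.0, 0.0, 0.4]
[0.64, -0.61, 0.06] [0.0, 0.0, 0.4]
[0.6, -0.64, 0.06] [0.0, 0.0, 0.4]
[0.57, -0.68, 0.06] [0.0, 0.0, 0.4]
[0.53, -0.71, 0.06] [0.0, 0.0, 0.4]
[0.49, -0.74, 0.06] [0.0, 0.0, 0.4]
[0.44, -0.76, 0.06] [0.0, 0.0, 0.4]
```

```bash
python3 -m creep '[[[0.78,-0.41,0.06],[0,0,0.4],0],[[0.76,-0.45,0.06],[0,0,0.4],0],[[0.73,-0.49,0.06],[0,0,0.4],0],[[0.70,-0.53,0.06],[0,0,0.4],0],[[0.67,-0.57,0.06],[0,0,0.4],0]]' 60
python3 -m creep '[[[0.64,-0.61,0.06],[0,0,0.4],0],[[0.60,-0.64,0.06],[0,0,0.4],0],[[0.57,-0.68,0.06],[0,0,0.4],0],[[0.53,-0.71,0.06],[0,0,0.4],0],[[0.49,-0.74,0.06],[0,0,0.4],0]]'
python3 -m creep '[[[0.44,-0.76,0.06],[0,0,0.4],0],[[0,0,0],[0,0,0],0],[[0,0,0],[0,0,0],0]]'
cat > look.py <<'E'
from h import *
def rects(items,cam='wrist',save=None):
    s=eyes.snapshot(cam); P=cloud(s)
    if save: cv2.imwrite(f'pics/{save}.png',s['color'][...,::-1]); np.save('w.npy',P)
    for n,cx,cy,r,z0,z1 in items:
        m=(np.hypot(P[...,0]-cx,P[...,1]-cy)<r)&(P[...,2]>z0)&(P[...,2]<z1); q=P[m]
        if len(q)<5: print(n,len(q)); continue
        rc=cv2.minAreaRect(q[:,:2].astype(np.float32))
        print(n,len(q),np.round(rc[0],4),np.round(rc[1],4),round(rc[2],1),'z',round(np.median(q[:,2]),4),'mean',np.round(q.mean(0),4))
    return s,P
E
python3 - <<'E'
from look import *
s,P=rects([('flange',.537,-.281,.055,.008,.02),('knob',.537,-.281,.04,.026,.04),('caddy',.553,-.034,.06,.08,.1)],save='w1')
st=readout.read_state(); T=np.eye(4);T[:3,:3]=st['tcp_rot'];T[:3,3]=st['eef_pos']
print(np.round(np.linalg.inv(T)@s['pose'],3),s['vfov'])
plan([.537,-.281,.2],yawR(-18.5))
E
```

```text
time_s: 1.92
eef_pos: [0.3488, -0.4655, 0.2164]
tcp_rot: [[1.0, 0.018, 0.0], [0.018, -1.0, -0.0], [0.0, 0.0, -1.0]]
contact_force: [-0.7, 0.0, -0.4]
finger_gap: 0.0854
finger_force: 0.0
time_s: 2.55
eef_pos: [0.5058, -0.3098, 0.2014]
tcp_rot: [[0.966, -0.259, 0.0], [-0.259, -0.966, -0.0], [0.0, 0.0, -1.0]]
contact_force: [0.1, -0.2, -0.3]
finger_gap: 0.0853
finger_force: 0.0
time_s: 2.92
eef_pos: [0.5354, -0.2802, 0.1982]
tcp_rot: [[0.951, -0.31, -0.001], [-0.31, -0.951, -0.001], [-0.0, 0.001, -1.0]]
contact_force: [-0.2, -0.9, -0.5]
finger_gap: 0.0851
finger_force: 0.0
flange 2150 [ 0.5361 -0.2823] [0.0621 0.062 ] 72.1 z 0.014 mean [ 0.5378 -0.2827  0.014 ]
knob 343 [ 0.5363 -0.2826] [0.013 0.034] 72.1 z 0.0317 mean [ 0.5366 -0.2827  0.0317]
caddy 1535 [ 0.5514 -0.035 ] [0.0638 0.0626] 85.0 z 0.0879 mean [ 0.5464 -0.0432  0.0868]
[[ 0.001  0.959  0.282  0.071]
 [ 1.    -0.001 -0.001 -0.001]
 [-0.001  0.282 -0.959 -0.143]
 [ 0.     0.     0.     1.   ]] 70.43083305140831
n 1 pos [ 0.535  -0.2809  0.1983] d [ 0.002  -0.0001  0.0017]
[0.04, -0.01, -0.03] [0.01, 0.0, 0.04]
```

View pics/w1.png

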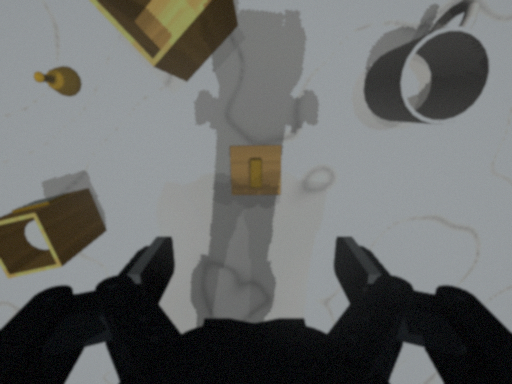

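The wrist view shows the small lid with its knob at (256,170), square between the fingers. The small caddy is at lower left (30,240). I'll descend and grip the knob.

```bash
python3 -m creep '[[[0.03,0.02,0.8],[0,0,0],0],[[0,0,0.8],[0,0,0],0],[[0,0,0.8],[0,0,0],0],[[0,0,0.8],[0,0,0],0],[[0,0,0.4],[0,0,0],0]]'
python3 -m creep '[[[0,0,0],[0,0,0],0],[[0,0,0],[0,0,0],0]]'
python3 -c "
from h import *
plan([.5362,-.2824,.0165],yawR(-18.0))"
```

```text
time_s: 3.6
eef_pos: [0.5349, -0.2822, 0.0164]
tcp_rot: [[0.95, -0.313, -0.003], [-0.313, -0.95, 0.001], [-0.003, 0.0, -1.0]]
contact_force: [-0.9, 0.1, 0.7]
finger_gap: 0.0855
finger_force: 0.0
time_s: 3.85
eef_pos: [0.5379, -0.2821, 0.0198]
tcp_rot: [[0.95, -0.311, 0.002], [-0.311, -0.95, -0.001], [0.003, 0.0, -1.0]]
contact_force: [1.0, 0.2, 0.3]
finger_gap: 0.0856
finger_force: 0.0
n 1 pos [ 0.5379 -0.2821  0.0198] d [-0.0017 -0.0003 -0.0033]
[-0.03, 0.02, 0.07] [0.0, -0.02, -0.01]
```

```bash
python3 -m creep '[[[0,0,0.03],[0,0,0],0.4],[[0,0,0],[0,0,0],0.6],[[0,0,0],[0,0,0],0.8],[[0,0,0],[0,0,0],1],[[0,0,0],[0,0,0],1]]' 60
python3 -m creep '[[[0,0,0],[0,0,0],1],[[0,0,0],[0,0,0],1],[[0,0,0],[0,0,0],1]]'
```

```text
time_s: 4.47
eef_pos: [0.5373, -0.2813, 0.0172]
tcp_rot: [[0.951, -0.31, 0.001], [-0.31, -0.951, -0.0], [0.001, 0.0, -1.0]]
contact_force: [0.3, -0.6, 3.5]
finger_gap: 0.0124
finger_force: 61.5
time_s: 4.85
eef_pos: [0.5373, -0.2813, 0.0172]
tcp_rot: [[0.951, -0.31, 0.001], [-0.31, -0.951, -0.0], [0.001, 0.0, -1.0]]
contact_force: [0.0, -0.2, 5.3]
finger_gap: 0.0123
finger_force: 61.6
```

```bash
python3 -m creep '[[[0,0,-0.3],[0,0,0],1],[[0,0,-0.8],[0,0,0],1],[[0,0,-1],[0,0,0],1],[[0,0,-1],[0,0,0],1],[[0,0,-0.6],[0,0,0],1]]'
python3 -c "
from h import *
plan([.5514,-.035,.2],yawR(-5),.95)"
```

```text
time_s: 5.48
eef_pos: [0.5376, -0.2815, 0.2053]
tcp_rot: [[0.951, -0.311, 0.003], [-0.311, -0.951, -0.002], [0.004, 0.001, -1.0]]
contact_force: [0.3, -0.5, -0.5]
finger_gap: 0.0122
finger_force: 61.0
n 6 pos [ 0.5376 -0.2815  0.2053] d [ 0.0138  0.2465 -0.0053]
[-0.21, -0.8, 0.02] [0.0, -0.0, -0.27]
[-0.18, -0.8, 0.02] [0.0, -0.0, -0.27]
[-0.15, -0.81, 0.02] [0.0, -0.0, -0.27]
[-0.12, -0.81, 0.02] [0.0, -0.0, -0.27]
[-0.09, -0.82, 0.02] [0.0, -0.0, -0.27]
[-0.06, -0.82, 0.02] [0.0, -0.0, -0.27]
```

```bash
python3 -m creep '[[[-0.35,-0.79,0],[0,0,-0.27],1],[[-0.35,-0.79,0],[0,0,-0.27],1],[[-0.32,-0.8,0],[0,0,-0.27],1],[[-0.3,-0.8,0],[0,0,-0.27],1],[[-0.27,-0.82,0],[0,0,-0.27],1]]'
python3 -m creep '[[[-0.1,-0.82,0],[0,0,-0.27],1],[[0,0,0],[0,0,0],1],[[0,0,0],[0,0,0],1],[[0,0,0],[0,0,0],1]]'
python3 - <<'E'
from look import *
s,P=rects([('caddy',.553,-.034,.06,.083,.1),('phone',.79,.087,.08,.1,.22)],save='w2')
st=readout.read_state(); T=np.eye(4);T[:3,:3]=st['tcp_rot'];T[:3,3]=st['eef_pos']
# held lid in tool frame
Q=(P-T[:3,3])@T[:3,:3]
m=(np.abs(Q[...,0])<.05)&(np.abs(Q[...,1])<.05)&(Q[...,2]>-.01)&(Q[...,2]<.03)
print('held',m.sum(),np.percentile(Q[m],[1,25,50,75,99],axis=0).round(4))
print(eyes.recognise('wrist','lens'),eyes.recognise('wrist','lid'))
E
```

```text
time_s: 6.1
eef_pos: [0.5068, -0.0666, 0.2023]
tcp_rot: [[0.992, -0.126, 0.0], [-0.126, -0.992, -0.0], [0.0, 0.0, -1.0]]
contact_force: [0.8, 0.3, -0.3]
finger_gap: 0.0123
finger_force: 61.0
time_s: 6.6
eef_pos: [0.5075, -0.028, 0.2018]
tcp_rot: [[0.996, -0.092, -0.0], [-0.092, -0.996, -0.001], [-0.0, 0.001, -1.0]]
contact_force: [-0.9, 0.4, -0.6]
finger_gap: 0.0122
finger_force: 60.9
caddy 1281 [ 0.551  -0.0344] [0.0621 0.0619] 85.2 z 0.0899 mean [ 0.5508 -0.0341  0.0895]
phone 0
held 5481 [[-0.0292 -0.0308 -0.0091]
 [ 0.0086 -0.0187  0.0026]
 [ 0.0168 -0.0006  0.003 ]
 [ 0.0242  0.0179  0.0035]
 [ 0.0306  0.0301  0.0054]]
[] [{'uv': [254.7, 215.3], 'conf': 0.78}]
```

View pics/w2.png

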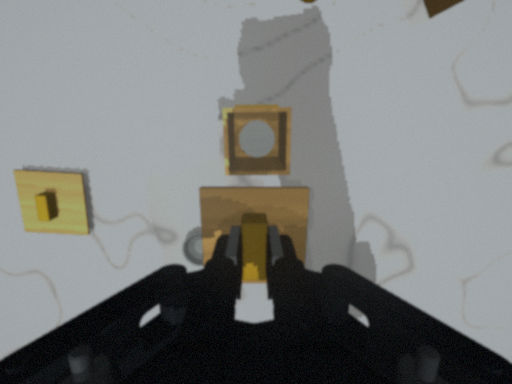

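```bash
python3 -m creep '[[[0.44,0.02,0],[0,0,-0.06],1],[[0.44,0.03,0],[0,0,0],1],[[0,0,0.8],[0,0,0],1],[[0,0,0.8],[0,0,0],1],[[0,0,0],[0,0,0],1]]'
python3 -m creep '[[[0,0,0],[0,0,0],1],[[0,0,0],[0,0,0],1]]'
python3 -c "
from h import *
plan([.551,-.0344,.0975],yawR(-4.8),.95)"
```

```text
time_s: 7.38
eef_pos: [0.5488, -0.0333, 0.119]
tcp_rot: [[0.997, -0.082, -0.007], [-0.082, -0.997, 0.0], [-0.007, 0.0, -1.0]]
contact_force: [-0.1, -0.4, 0.0]
finger_gap: 0.0126
finger_force: 60.9
time_s: 7.62
eef_pos: [0.5525, -0.0329, 0.1236]
tcp_rot: [[0.997, -0.081, 0.003], [-0.081, -0.997, -0.0], [0.003, -0.0, -1.0]]
contact_force: [-0.5, 0.7, -1.4]
finger_gap: 0.0125
finger_force: 60.9
n 1 pos [ 0.5525 -0.0329  0.1236] d [-0.0015 -0.0015 -0.0261]
[-0.03, 0.03, 0.52] [-0.0, -0.02, 0.02]
```

```bash
python3 -m creep '[[[-0.02,0.03,0.12],[0,0,0.02],1],[[0,0,0.12],[0,0,0],1],[[0,0,0.12],[0,0,0],1],[[0,0,0],[0,0,0],1],[[0,0,0],[0,0,0],1]]'
python3 -m creep '[[[0,0,0.06],[0,0,0],1],[[0,0,0.06],[0,0,0],1],[[0,0,0],[0,0,0],1]]'
```

```text
time_s: 8.25
eef_pos: [0.5501, -0.0342, 0.1037]
tcp_rot: [[0.996, -0.084, -0.0], [-0.084, -0.996, 0.0], [-0.0, -0.0, -1.0]]
contact_force: [0.2, -0.5, 0.2]
finger_gap: 0.0126
finger_force: 60.9
time_s: 8.62
eef_pos: [0.5498, -0.0342, 0.0975]
tcp_rot: [[0.996, -0.084, -0.001], [-0.084, -0.996, -0.0], [-0.001, 0.0, -1.0]]
contact_force: [0.4, -0.2, -0.2]
finger_gap: 0.0123
finger_force: 60.9
```

```bash
python3 -m creep '[[[0,0,0.02],[0,0,0],1],[[0,0,0.02],[0,0,0],1],[[0,0,0],[0,0,0],1]]'
python3 -m creep '[[[0,0,0],[0,0,0],0.6],[[0,0,0],[0,0,0],0.6],[[0,0,0],[0,0,0],0.6],[[0,0,-0.3],[0,0,0],0.6]]'
```

```text
time_s: 9.0
eef_pos: [0.5503, -0.0342, 0.0972]
tcp_rot: [[0.996, -0.084, 0.0], [-0.084, -0.996, -0.0], [0.0, 0.0, -1.0]]
contact_force: [-4.1, 0.3, 10.8]
finger_gap: 0.0124
finger_force: 62.4
time_s: 9.5
eef_pos: [0.5491, -0.0342, 0.1101]
tcp_rot: [[0.996, -0.084, -0.003], [-0.084, -0.996, 0.0], [-0.003, 0.0, -1.0]]
contact_force: [0.6, -0.1, 0.0]
finger_gap: 0.0345
finger_force: 0.0
```

```bash
python3 -m creep '[[[0,0,-0.7],[0,0,0],0.3],[[0,0,-0.9],[0,0,0],0],[[-0.6,0,-0.6],[0,0.6,0],0],[[-0.6,0,0],[0,0.9,0],0],[[-0.5,0,0.3],[0,0.9,0],0]]'
python3 -m creep '[[[0,0,0],[0,1,0],0],[[0,0,0],[0,1,0],0],[[0,0,0],[0,1,0],0],[[0,0,0],[0,0,0],0],[[0,0,0],[0,0,0],0]]'
python3 - <<'E'
from look import *
print(np.round(readout.read_state()['joint_pos'],1))
s,P=rects([('caddyflange',.551,-.034,.06,.085,.1),('knob',.551,-.034,.06,.104,.12),('phone',.79,.087,.08,.12,.22)],save='w3')
print(eyes.recognise('wrist','lens'),eyes.recognise('wrist','phone'))
E
```

```text
time_s: 10.12
eef_pos: [0.4697, -0.0274, 0.201]
tcp_rot: [[0.938, -0.084, 0.337], [-0.079, -0.996, -0.028], [0.338, -0.0, -0.941]]
contact_force: [1.1, -0.9, -1.1]
finger_gap: 0.0856
finger_force: 0.0
time_s: 10.75
eef_pos: [0.4691, -0.047, 0.1985]
tcp_rot: [[0.847, -0.113, 0.519], [-0.072, -0.993, -0.098], [0.526, 0.046, -0.849]]
contact_force: [-0.0, -0.0, -0.3]
finger_gap: 0.0853
finger_force: 0.0
[  33.7    2.5  -36.7  137.9   44.3   12.2 -139.6]
caddyflange 2981 [ 0.5497 -0.0341] [0.0626 0.0622] 85.7 z 0.0941 mean [ 0.5472 -0.0336  0.094 ]
knob 510 [ 0.5498 -0.034 ] [0.0135 0.0339] 84.9 z 0.1118 mean [ 0.5485 -0.0339  0.1115]
phone 0
[{'uv': [127.0, 32.4], 'conf': 0.93}] [{'uv': [124.5, 32.5], 'conf': 0.71}, {'uv': [270.4, 90.5], 'conf': 0.33}]
```

View pics/w3.png

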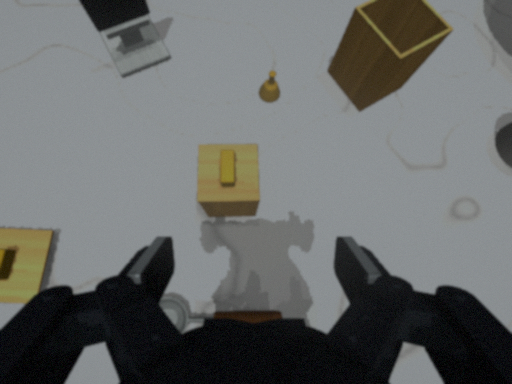

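The lid is seated: its flange top is at 0.094 and its knob is aligned at (228,167). Only the lower part of the phone shows, around (110,10). I'll fit its rear from this cloud and the top one.

```bash
cat > fit.py <<'E'
from h import *
def plane(P,z0,z1,tag,C=(.79,.087),r=.09,front=False):
    m=(np.hypot(P[...,0]-C[0],P[...,1]-C[1])<r)&(P[...,2]>z0)&(P[...,2]<z1); q=P[m]
    if len(q)<30: print(tag,len(q)); return
    best=None; rng=np.random.default_rng(0)
    for _ in range(300):   # vertical-ish plane x = a + b y + c z
        s=q[rng.choice(len(q),3,False)]; n=np.cross(s[1]-s[0],s[2]-s[0]); L=np.linalg.norm(n)
        if L<1e-7: continue
        n/=L
        if abs(n[2])>.3: continue
        k=np.abs((q-s[0])@n)<.002
        if best is None or k.sum()>best.sum(): best=k
    g=q[best]; c=g.mean(0); n=np.linalg.svd(g-c)[2][2]; n*=-np.sign(n[0])
    t=np.array([-n[1],n[0],0]); t/=np.linalg.norm(t); e=np.percentile((g-c)@t,[.5,99.5]); 
    mid=c+t*e.mean(); 
    print(tag,len(q),len(g),'n',n.round(3),'yaw',round(np.degrees(np.arctan2(n[1],n[0])),1),'c',c.round(4),'width',round(e[1]-e[0],4),'mid',mid.round(4),'z',g[:,2].min().round(3),g[:,2].max().round(3))
E
python3 - <<'E'
from fit import *
w=np.load('w.npy')
for z in [(.02,.2),(.04,.2)]: plane(w,*z,'w')
plane(np.load('top.npy'),.05,.205,'top')
plane(np.load('scene.npy'),.11,.205,'scene(front)')
for nm in ['w','top']:
    P=np.load(nm+'.npy'); m=(np.hypot(P[...,0]-.79,P[...,1]-.087)<.12)&(P[...,2]>.004)&(P[...,2]<.02); q=P[m]
    print(nm,len(q),cv2.minAreaRect(q[:,:2].astype(np.float32)) if len(q)>9 else '')
E
```

```text
w 2060 1530 n [-0.927 -0.374 -0.002] yaw -158.0 c [0.7854 0.091  0.0741] width 0.0716 mid [0.7873 0.0861 0.0741] z 0.054 0.102
w 1912 1535 n [-0.927 -0.374 -0.007] yaw -158.0 c [0.7854 0.091  0.0742] width 0.0716 mid [0.7874 0.0861 0.0742] z 0.054 0.102
top 483 381 n [-0.926 -0.377 -0.004] yaw -157.8 c [0.7877 0.0872 0.1283] width 0.0721 mid [0.7878 0.0869 0.1283] z 0.052 0.205
scene(front) 1140 872 n [-0.923 -0.386  0.004] yaw -157.3 c [0.7966 0.0864 0.1594] width 0.0724 mid [0.7965 0.0866 0.1594] z 0.111 0.205
w 1994 ((0.7999755144119263, 0.09053591638803482), (0.08868346363306046, 0.08008283376693726), 22.107004165649414)
top 583 ((0.7893852591514587, 0.08682116866111755), (0.2378832846879959, 0.22320689260959625), 2.037757396697998)
```

```bash
python3 - <<'E'
from h import *
P=np.load('top.npy'); n=np.array([-.927,-.3745,0]); t=np.array([.3745,-.927,0]); c=np.array([.7875,.0867,0])
q=P[(np.hypot(P[...,0]-.7875,P[...,1]-.0867)<.05)&(P[...,2]>.14)&(P[...,2]<.203)]
d=(q-c)@n; u=(q-c)@t
k=(np.abs(u)<.03)&(d>-.006)
for z0 in np.arange(.14,.2,.01):
    a=k&(q[:,2]>z0)&(q[:,2]<=z0+.01); b=a&(np.abs(u)<.012)
    print(z0.round(3),a.sum(),np.median(d[a]).round(4),b.sum(),np.median(d[b]).round(4),d[b].max().round(4))
plan([.5505,-.0342,.18],yawR(-4.7),.8,.8)
E
```

```text
0.14 21 0.0 10 0.0003 0.0008
0.15 15 -0.0005 2 0.0013 0.0026
0.16 22 0.0006 8 0.0031 0.0038
0.17 26 0.0024 11 0.0028 0.0047
0.18 32 0.0001 10 0.0024 0.0059
0.19 31 -0.0002 19 0.001 0.0041
n 5 pos [ 0.4692 -0.0452  0.1982] d [ 0.0813  0.011  -0.0182]
[0.23, -0.08, 0.23] [0.07, -0.79, -0.02]
[0.26, -0.08, 0.2] [0.07, -0.79, -0.02]
[0.28, -0.08, 0.17] [0.07, -0.79, -0.02]
[0.3, -0.07, 0.14] [0.07, -0.79, -0.02]
[0.31, -0.07, 0.11] [0.07, -0.79, -0.02]
```

```bash
python3 -m creep '[[[0.23,-0.08,0.23],[0.07,-0.79,-0.02],0],[[0.26,-0.08,0.2],[0.07,-0.79,-0.02],0],[[0.28,-0.08,0.17],[0.07,-0.79,-0.02],0],[[0.3,-0.07,0.14],[0.07,-0.79,-0.02],0],[[0.31,-0.07,0.11],[0.07,-0.79,-0.02],0]]'
python3 -m creep '[[[0,0,0],[0,0,0],0],[[0,0,0],[0,0,0],0],[[0,0,0],[0,0,0],0]]'
python3 - <<'E'
from look import *
s,P=rects([('flange',.551,-.034,.06,.085,.1)])
print(np.round(readout.read_state()['joint_pos'],1))
plan([.5505,-.0342,.18],yawR(-4.7))
E
```

```text
time_s: 11.52
eef_pos: [0.5505, -0.0344, 0.1796]
tcp_rot: [[0.997, -0.082, 0.002], [-0.082, -0.997, -0.004], [0.003, 0.004, -1.0]]
contact_force: [0.1, -0.3, 0.1]
finger_gap: 0.0856
finger_force: 0.0
time_s: 11.9
eef_pos: [0.5487, -0.0354, 0.1801]
tcp_rot: [[0.996, -0.084, 0.007], [-0.084, -0.996, -0.006], [0.007, 0.006, -1.0]]
contact_force: [-0.3, -0.4, -0.1]
finger_gap: 0.0854
finger_force: 0.0
flange 4210 [ 0.5509 -0.0341] [0.0629 0.0628] 85.3 z 0.094 mean [ 0.5538 -0.0342  0.0938]
[  30.9   26.2  -39.   107.    20.7   53.6 -112.5]
n 1 pos [ 0.5489 -0.0357  0.1803] d [ 0.0016  0.0015 -0.0003]
[0.03, -0.03, 0.01] [0.04, -0.05, -0.02]
```

```bash
python3 -m creep '[[[0.03,-0.03,0.6],[0.04,-0.05,0],0],[[0,0,0.8],[0,0,0],0],[[0,0,0.7],[0,0,0],0],[[0,0,0.44],[0,0,0],0],[[0,0,0],[0,0,0],0]]'
python3 -m creep '[[[0,0,0],[0,0,0],0],[[0,0,0],[0,0,0],0]]'
python3 -c "
from h import *
plan([.5505,-.0342,.053],yawR(-4.7))"
```

```text
time_s: 12.58
eef_pos: [0.55, -0.0349, 0.0521]
tcp_rot: [[0.996, -0.085, -0.003], [-0.085, -0.996, 0.001], [-0.003, -0.001, -1.0]]
contact_force: [0.0, -0.2, 1.2]
finger_gap: 0.0851
finger_force: 0.0
time_s: 12.82
eef_pos: [0.5524, -0.0349, 0.0544]
tcp_rot: [[0.996, -0.086, 0.003], [-0.086, -0.996, 0.001], [0.003, -0.001, -1.0]]
contact_force: [-0.1, 0.2, -0.1]
finger_gap: 0.0854
finger_force: 0.0
n 1 pos [ 0.5524 -0.0349  0.0544] d [-0.0019  0.0007 -0.0014]
[-0.04, -0.01, 0.03] [-0.01, -0.02, -0.03]
```

Position is good, so I'll close on the caddy body gently and then lift a little.

```bash
python3 -m creep '[[[0,-0.01,0.01],[0,0,-0.02],0.15],[[0,0,0],[0,0,0],0.25],[[0,0,0],[0,0,0],0.5],[[0,0,0],[0,0,0],1],[[0,0,0],[0,0,0],1]]' 60
python3 -m creep '[[[0,0,0],[0,0,0],1],[[0,0,0],[0,0,0],1]]'
python3 -m creep '[[[0,0,-0.1],[0,0,0],1],[[0,0,-0.3],[0,0,0],1],[[0,0,-0.4],[0,0,0],1],[[0,0,0],[0,0,0],1],[[0,0,0],[0,0,0],1]]'
python3 - <<'E'
from look import *
rects([('flange',.551,-.034,.06,.12,.14),('knob',.551,-.034,.06,.146,.17)])
print(np.round(readout.read_state()['joint_pos'],1))
E
```

```text
time_s: 13.45
eef_pos: [0.552, -0.0344, 0.053]
tcp_rot: [[0.997, -0.083, 0.001], [-0.083, -0.997, 0.001], [0.001, -0.001, -1.0]]
contact_force: [-0.8, -1.1, 5.6]
finger_gap: 0.0615
finger_force: 66.1
time_s: 13.7
eef_pos: [0.552, -0.0344, 0.053]
tcp_rot: [[0.997, -0.083, 0.001], [-0.083, -0.997, 0.001], [0.001, -0.001, -1.0]]
contact_force: [-0.7, -0.8, 5.8]
finger_gap: 0.0614
finger_force: 66.1
time_s: 14.32
eef_pos: [0.5515, -0.0345, 0.0927]
tcp_rot: [[0.997, -0.083, 0.0], [-0.083, -0.997, 0.001], [0.0, -0.001, -1.0]]
contact_force: [0.1, 0.2, -2.2]
finger_gap: 0.0612
finger_force: 65.8
flange 15079 [ 0.5554 -0.0342] [0.099  0.0543] 85.6 z 0.1336 mean [ 0.563  -0.0351  0.1328]
knob 14937 [ 0.5537 -0.0342] [0.1195 0.0314] 85.2 z 0.1549 mean [ 0.5571 -0.0346  0.1575]
[  27.4   33.5  -35.1  109.7   26.5   45.1 -117.1]
```

```bash
python3 -c "
from h import *
plan([.5681,-.0019,.186],yawR(22),.5,.6)"
```

```text
n 6 pos [ 0.5513 -0.0345  0.0923] d [0.0168 0.0326 0.0937]
[0.05, -0.11, -0.31] [-0.0, 0.0, -0.56]
[0.06, -0.11, -0.31] [-0.0, 0.0, -0.56]
[0.06, -0.1, -0.31] [-0.0, 0.0, -0.56]
[0.07, -0.1, -0.31] [-0.0, 0.0, -0.56]
[0.08, -0.09, -0.31] [-0.0, 0.0, -0.56]
[0.09, -0.09, -0.31] [-0.0, 0.0, -0.56]
```

```bash
python3 -m creep '[[[0.05,-0.11,-0.31],[0,0,-0.56],1],[[0.06,-0.11,-0.31],[0,0,-0.56],1],[[0.06,-0.1,-0.31],[0,0,-0.56],1],[[0.07,-0.1,-0.31],[0,0,-0.56],1],[[0.08,-0.09,-0.31],[0,0,-0.56],1]]'
python3 -m creep '[[[0.09,-0.09,-0.31],[0,0,-0.56],1],[[0,0,0],[0,0,0],1],[[0,0,0],[0,0,0],1],[[0,0,0],[0,0,0],1],[[0,0,0],[0,0,0],1]]'
python3 -c "
from fit import *
plan([.5681,-.0019,.186],yawR(22))
S=eyes.snapshot('scene');P=cloud(S);c=S['color'][...,::-1]
plane(P,.138,.215,'label side?',(.5672+.031,-.0023+.0125),.06)
m=(np.hypot(P[...,0]-.567,P[...,1]+.002)<.07)&(P[...,2]>.1)&(P[...,2]<.3)
v,u=np.where(m);print(u.min(),u.max(),v.min(),v.max())
cv2.imwrite('pics/fin.png',cv2.resize(c[120:300,180:420],None,fx=3,fy=3,interpolation=cv2.INTER_CUBIC))
print(eyes.recognise('scene','label'),[P[int(round(r['uv'][1])),int(round(r['uv'][0]))] for r in eyes.recognise('scene','label')])
"
```

```text
time_s: 15.0
eef_pos: [0.5653, -0.0075, 0.1697]
tcp_rot: [[0.952, 0.306, -0.001], [0.306, -0.952, 0.001], [-0.001, -0.001, -1.0]]
contact_force: [-0.0, 0.6, -2.6]
finger_gap: 0.0614
finger_force: 65.7
time_s: 15.62
eef_pos: [0.5683, -0.0022, 0.1849]
tcp_rot: [[0.926, 0.376, -0.001], [0.376, -0.926, 0.001], [-0.0, -0.001, -1.0]]
contact_force: [0.6, 0.1, -3.2]
finger_gap: 0.0612
finger_force: 65.8
n 1 pos [ 0.5683 -0.0022  0.1849] d [-0.0002  0.0003  0.0011]
[-0.0, -0.01, -0.02] [-0.01, 0.0, 0.01]
label side? 690 333 n [-0.919 -0.394  0.003] yaw -156.8 c [0.5979 0.0071 0.1796] width 0.0612 mid [0.5977 0.0076 0.1796] z 0.138 0.215
256 310 132 195
[{'uv': [281.7, 176.6], 'conf': 0.66}] [array([0.60209519, 0.00668802, 0.19259669])]
```

View pics/fin.png

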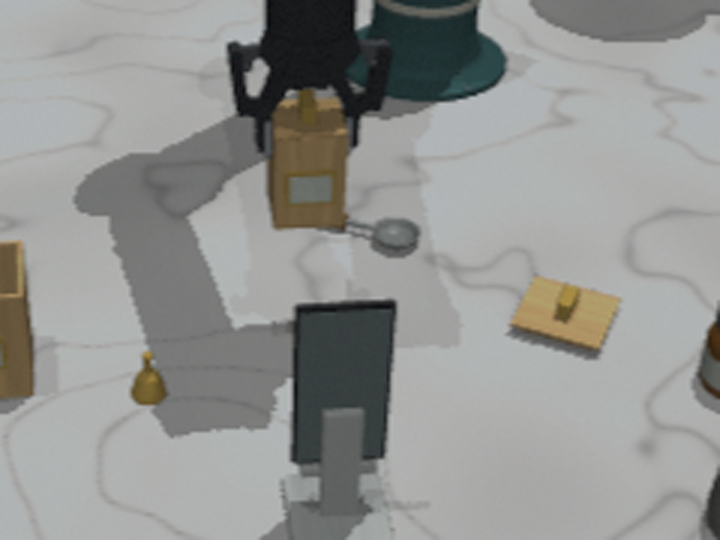

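The caddy is held upright with its lid on. The label is visible at (310,188) in the crop, facing the phone, whose body is at (343,380). One numeric check of the label centre before handing in.

```bash
python3 -m creep '[[[0,-0.01,-0.02],[0,0,0],1],[[0,0,0],[0,0,0],1],[[0,0,0],[0,0,0],1]]'
python3 -c "
from h import *
S=eyes.snapshot('scene');P=cloud(S);c=S['color'].astype(int)
u0,v0=283,182
w=[(u,v) for v in range(v0-8,v0+9) for u in range(u0-12,u0+13) if c[v,u,0]-c[v,u,2]<25 and c[v,u].sum()>380*0.8 and P[v,u,0]>.58]
w=np.array(w); print(len(w),w.mean(0),w.min(0),w.max(0),P[w[:,1],w[:,0]].mean(0).round(4))
st=readout.read_state();print(st['eef_pos'],np.abs(st['joint_velocities']).max(), st['contact_force'])
Q=P[(np.hypot(P[...,0]-.567,P[...,1]+.002)<.05)&(P[...,2]>.215)&(P[...,2]<.232)];print('flange z',np.median(Q[:,2]))
"
```

```text
time_s: 16.15
eef_pos: [0.5685, -0.0015, 0.1866]
tcp_rot: [[0.926, 0.377, 0.0], [0.377, -0.926, 0.001], [0.001, -0.001, -1.0]]
contact_force: [0.5, -1.0, -3.0]
finger_gap: 0.0616
finger_force: 65.8
95 [283.46315789 182.29473684] [278 178] [289 186] [0.6006 0.0106 0.1764]
[ 0.56845414 -0.00154343  0.18652527] 0.059400116966151696 [-0.83224609  0.54236209 -2.01405874]
flange z 0.22759757569344458
```

```bash
python3 -c "
from plant import order
print(order.job_done())"
```

```text
the job is handed in; nothing more can be done
None
```

The small caddy is closed with its own lid, fully home, and is held still and upright with the label facing the phone lens: in the last check the label centre was within about 2 mm of the target point 20 cm from the lens. The job is handed in.

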